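# Clamp a chassis tray: start the clamp knob back to its click, then run it home

## Robot

A 6-joint arm with a two-finger parallel gripper is mounted at the origin on the work surface. World frame = base frame: x ahead of the robot, y to its left, z up, the work surface at z = 0. Lengths are in m, angles in degrees, forces in N, time in s.
With the tool pointing down it reaches from about 0.35 to 0.875 m from the base axis. Payload 4.2 kg.
Tool frame: the origin (TCP) lies on the centre line of the jaws, within the pads' length; the fingertips stand 11 mm ahead of it and the grasp point (between the pads) lies 8 mm behind it; z points along the fingers, y is the line along which they close (so a half turn about z gives the same grasp; the last joint's range is limited). The gripper opens to 87 mm and grips with 3 to 60 N. Pads are 19 mm wide; open, the fingers measure 117 mm over their backs; the gripper's body (75 mm by 190 mm) begins 51 mm behind the grasp point.
Start: joints at [90.963, 22.042, 0.453, 0, -68.411, -14.817], TCP at [0.15, 0.607, 0.234] pointing down, gripper open.
Joint ranges: [-179.83, 179.83], [-69.29, 118.12], [-61.27, 80.66], [-181.25, 117.63], [-171.15, -9.14], [-177.46, 177.46]. Speed limits (degrees/s): [159.86, 159.86, 180, 180, 180, 180].

## Interface

Orientations are given as a 3x3 rotation matrix whose columns are the frame's x, y, z axes.
In Python, from station import r gives the robot as it stands.
- The arm moves only by the tool servo_tool, never from a script. Its argument "commands" is a list that holds one entry, the list of rows, each a list of 7 numbers: the closure, from 0 (fully open) to 1 (shut), then the shift along the tool's x, y, z in mm, then the turn, a rotation vector about the tool's x, y, z in rad. In form: [[[claw, x, y, z, ax, ay, az], ...]]. A call has exactly 5 rows; each row is the pose to reach, as a shift and turn from the pose commanded when the call began, along the tool's axes at that moment; what a row does not reach only later rows make up. A row lasts 1/10 s, in which the tool goes at most 50 mm and 8.59 degrees, less where a joint would pass 70% of its speed; a pose out of reach is approached as far as the arm can. A call with a gripper value outside its range is refused whole. The fingers move at their own pace and stop on an object; the grip force is fixed at half the most. Time passes only in rows, so rows that repeat a pose let the fingers close, or fill a call up. It gives the time, the measured TCP pose, the force, the opening and the grip force at its end, in the units of the state.
- r.sense(): the state, without advancing time (a new reading comes with each control period).
- r.capture(name): name is "side" or "top"; returns a dict with "pixels" (420x560x3 uint8, red, green, blue), "camera_matrix" (3x3 intrinsics, pixels), "R" (3x3) and "t" (3): a world point X has camera coordinates R X + t. Camera axes: x right, y down, z forward; pixel columns grow to the right and rows downward; lengths in m; the calibration is good to about 2 mm. A picture is of the moment at which its call begins. There is no depth.
- r.finish_job(): hands the job in; it is judged then, once.
The state is a dict: "time_s": time; "joints": joint angles; "joint_velocities": joint speeds; "effort": joint torques, N m; "tcp_pos": TCP position; "ee_rot": TCP orientation; "wrist_force": force on the tool from outside, world axes, zero at the start; "moment": the same for the moment, N m; "gripper_width": opening from 0.0 (shut) to 1.0 (fully open); "gripper_force": force on a finger pad.
Only numpy, scipy, OpenCV 4.12 (cv2) and the standard library are available. Lean on these libraries where they do the work, as an engineer would, in place of code of your own. Each camera call takes 0.05 s, during which the arm holds its last target. There are 200 camera calls.

## Task

On the repair bench, push the chassis tray with the circuit board all the way home against the end stop of the grey clamp fixture. Then start the three-armed clamp knob cleanly: turn it backwards (anticlockwise from above) until its thread clicks and it drops, without forcing it forwards before that, and then turn it forwards (clockwise) as far as it goes, so that the yellow strap holds the tray. Leave the other things on the bench where they are.

Things in the scene. Friction and masses are not known exactly. Their poses are not given: they have to be found in the camera images.
- fixture: Grey clamp fixture, fixed to the bench: plate 156 x 325 mm, 14 mm thick (x -78 to 78, y -280 to 45 mm), two aluminium rails along y, 114 mm apart inside, tops 24 mm over the bench. Origin on the bench under the upright steel stud (14 mm thick, top 114 mm over the bench) that carries strap and knob. y runs along the rails towards the end stop, z up.
- end_stop (a point): Middle of the end stop's face, on the fixture at x = 0, y = -30 mm, 19 mm over the bench; the stop's top is 31 mm over the bench. The tray's +y edge must touch it.
- tray: Loose aluminium chassis tray, about 0.45 kg, 110 (x) x 120 (y) x 10 mm, on the fixture plate between the rails, with a blue circuit board and parts up to 30 mm high. Origin at the centre of its underside, 14 mm over the bench; y towards the end stop. Home: origin at fixture y = -90 mm. It starts 30 to 75 mm short. The bare strip along its +y edge goes under the strap's foot.
- flange (a point): On the tray, middle of the outer face of the upright steel flange at its end away from the stop (tray y = -60 mm), 20 mm over the tray's underside. The flange is 90 mm wide, 4 mm thick and reaches 32 mm over the tray's underside: the face to push, towards the fixture's +y.
- hub_top (a point): Centre of the top of the knob's hub (56 mm in diameter), on the stud axis; 101 mm over the bench at the start, sinking with the knob by 8 mm at the click and by about 12 mm in all when clamped. The stud stands 13 mm out of it at the start. The strap under the knob is 36 mm wide, from 61 mm towards the fixture's -y to 45 mm towards +y, its top 62 mm over the bench at the start.
- orange_tip (a point): Centre of the round end of the knob's orange arm. Three arms 120 degrees apart (two black), 15 mm wide, round ends 22 mm in diameter centred 59 mm from the axis; at the start they span 76 to 100 mm over the bench. At knob joint 0 this one points to the fixture's +y and turns clockwise from above as the joint grows. A shut gripper fits between two arms and can push them round.
- knob (a joint): Knob angle in rad, positive clockwise from above (forwards). Starts between -0.55 and -0.05; light friction (about 0.1 N m), stays where left. Turned forwards from there it jams at about 0.1. Turned backwards it clicks at about -1.0 (knob and strap drop 8 mm); backward stop at -1.5. After the click it runs forwards, sinking, to its stop at 4.4.
- strap (a joint): Height in m of the yellow spring-loaded strap and the knob, relative to the start: 0 before the click, -0.008 after it, about -0.012 when the strap's foot rests on the tray at home (the foot meets it at knob angle about 3). It pushes down with about 8 N.
- foot (a point): Middle of the underside of the strap's black rubber foot (36 x 18 mm), on the fixture at x = 0, y = -50 mm; 36 mm over the bench at the start, 12 mm above the tray's strip.
- meter: Green and black multimeter 85 x 170 x 45 mm lying on the bench, loose; origin at the centre of its underside. Leave alone.
- driver: Screwdriver 170 mm long with red handle lying beside the fixture, loose. Leave alone.
- flux: White bottle 40 mm in diameter, 85 mm high, standing beside the fixture, loose; origin under its centre. Leave alone.
- tin: Small can 44 mm in diameter, 45 mm high, standing beside the fixture on the robot's side, loose; origin under its centre. Leave alone.
- heatsink: Aluminium finned heat sink 60 x 90 x 27 mm lying on the bench, loose. Leave alone.
- sockets: White three-way socket block 45 x 130 x 43 mm lying on the bench, loose. Leave alone.

How it is judged:
By the outcome, as a careful person would: the job done as asked, in the order asked, and still so for the second after the job is handed in, with the robot touching nothing.
It also fails if it takes over 72 s, if anything falls off the work surface, if the arm or the gripper's body presses on something with over 40 N, if the wrist force passes 120 N, or if a joint passes its speed limit or range.

## Working session

There is one attempt and no reset: what is moved stays moved. The work goes in short steps, Python scripts to look and compute and a tool call to move; the robot and the scene stay as the last step left them, time stands still between calls to the robot, and variables do not carry over. Pictures are saved under pics/ and viewed, at most 10 in all, crops included, and the job is handed in when it is done.

Besides the shell and the picture viewer there is one more tool, called after "Request:" by a JSON object that holds its "name" and its "arguments", one argument or row to a line. servo_tool: Moves the arm, as the interface text tells. Its arguments: {"type":"object","properties":{"commands":{"type":"array","items":{"type":"array","items":{"type":"array","items":{"type":"number"}}}}},"required":["commands"]}

```bash
mkdir -p pics; ls; python3 - <<'E'
from station import r
import cv2,numpy as np
for n in("side","top"):
    c=r.capture(n); cv2.imwrite(f"pics/{n}0.png",c["pixels"][:,:,::-1]); print(n,c["camera_matrix"].tolist(),np.round(c["R"],4).tolist(),np.round(c["t"],4).tolist(), (-c["R"].T@c["t"]).round(3))
s=r.sense();print(s["time_s"],s["tcp_pos"],np.round(s["ee_rot"],3).tolist(),s["gripper_width"])
E
```

```text
pics
side [[458.2038290180853, 0.0, 278.6775656446097], [0.0, 458.2038290180853, 205.69873128957198], [0.0, 0.0, 1.0]] [[0.9098, -0.4144, -0.0218], [-0.278, -0.5696, -0.7735], [0.3081, 0.7098, -0.6334]] [-0.4718, 0.2578, 1.1132] [ 0.158 -0.839  0.894]
top [[410.54830394657716, 0.0, 282.8421151549191], [0.0, 410.54830394657716, 208.6251677102715], [0.0, 0.0, 1.0]] [[-0.0077, -0.9999, 0.0149], [-0.9835, 0.0049, -0.1807], [0.1806, -0.016, -0.9834]] [0.0233, 0.558, 1.3399] [0.307 0.042 1.418]
0.1 [0.14951677 0.60631883 0.23257073] [[0.971, -0.24, -0.0], [-0.24, -0.971, -0.002], [0.0, 0.002, -1.0]] 1.0018904688856565
```

View pics/side0.png

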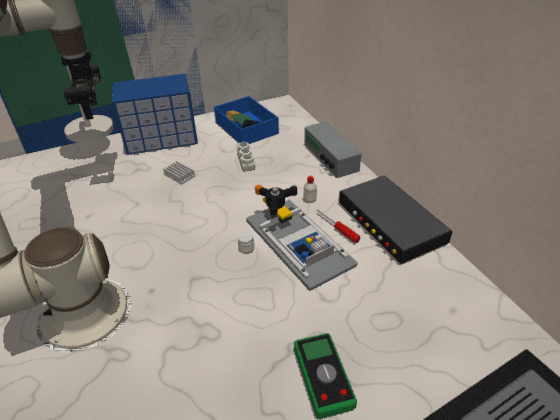

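View pics/top0.png

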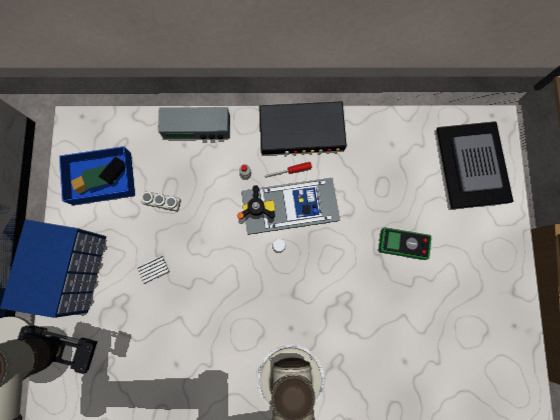

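The top view shows the stud and knob near (256,206), the fixture plate running right to about (338,200), the tray around (303,203), the tin at (279,246), the flux at (244,171) and the driver at (290,170). Next I'll view enlarged crops.

```bash
python3 - <<'E'
import cv2,numpy as np
a=cv2.imread("pics/top0.png")[155:260,225:350]; b=cv2.imread("pics/side0.png")[170:295,225:365]
a=cv2.resize(a,None,fx=6,fy=5.7,interpolation=cv2.INTER_CUBIC) if 0 else cv2.resize(a,None,fx=5,fy=5,interpolation=cv2.INTER_CUBIC)
cv2.imwrite("pics/c1.png",a); cv2.imwrite("pics/c2.png",cv2.resize(b,None,fx=4.5,fy=4.5,interpolation=cv2.INTER_CUBIC))
E
```

```text
(no output)
```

View pics/c1.png

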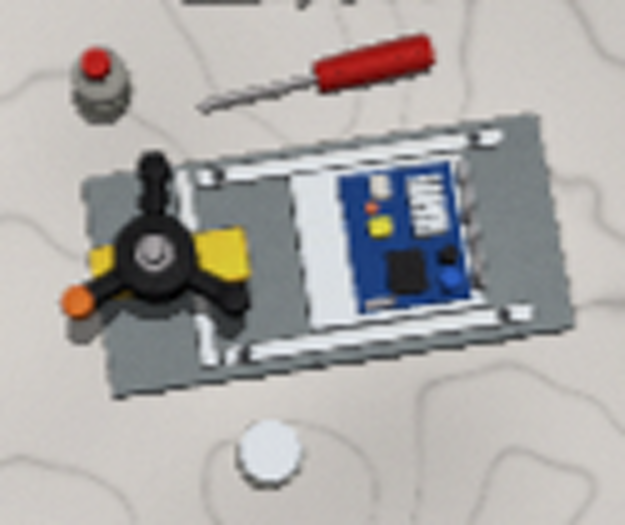

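View pics/c2.png

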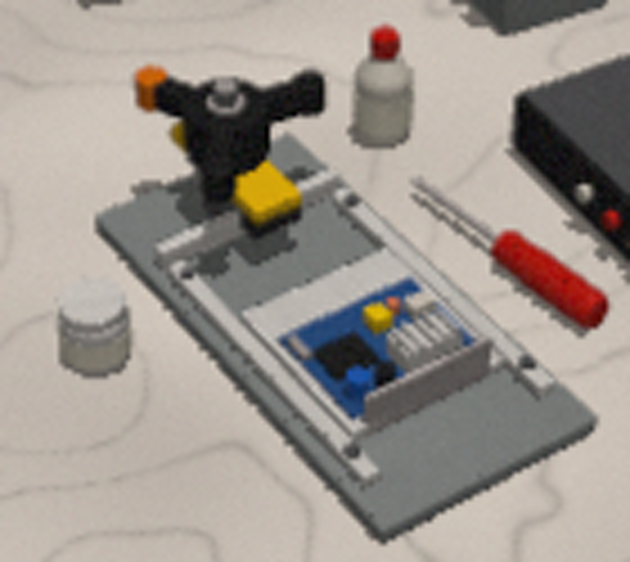

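The top crop gives the plate corners as TL(82,182), TR(540,113), BR(575,325) and BL(117,397). The stud top is at (152,250), the orange tip at (77,300), and the tray's +y edge runs (292,178)-(312,328). The side crop agrees: plate corners at (97,222), (290,135), (595,425) and (383,530), and the flange is at the near end.

```bash
cat > h.py <<'E'
import numpy as np,cv2
from station import r
def ray(c,px,z):
    C=-c["R"].T@c["t"]; d=c["R"].T@np.linalg.inv(c["camera_matrix"])@np.array([px[0],px[1],1.]); return C+d*(z-C[2])/d[2]
def rigid(A,B):
    A=np.array(A);B=np.array(B);a=A-A.mean(0);b=B-B.mean(0)
    th=np.arctan2((a[:,0]*b[:,1]-a[:,1]*b[:,0]).sum(),(a*b).sum()); R=np.array([[np.cos(th),-np.sin(th)],[np.sin(th),np.cos(th)]])
    t=B.mean(0)-R@A.mean(0); return th,t,np.linalg.norm((A@R.T+t)-B,axis=1)
E
python3 - <<'E'
from h import *
t=r.capture("top");s=r.capture("side")
P=lambda u:((u[0]+.5)/5-.5+225,(u[1]+.5)/5-.5+155)
Q=lambda u:((u[0]+.5)/4.5-.5+225,(u[1]+.5)/4.5-.5+170)
F=[(.078,.045),(.078,-.28),(-.078,-.28),(-.078,.045)]
B1=[ray(t,P(u),.014)[:2] for u in[(82,182),(540,113),(575,325),(117,397)]]
B2=[ray(s,Q(u),.014)[:2] for u in[(290,135),(595,422),(383,528),(97,222)]]
for B in(B1,B2,B1+B2):
    th,o,e=rigid(F*(len(B)//4),B); print(np.degrees(th),o.round(4),e.round(4))
c,sn=np.cos(th),np.sin(th);R=np.array([[c,-sn],[sn,c]]); 
f=lambda p:((R.T@(p[:2]-o))*1000).round(1)
for n,u,z in[("stud",(152,250),.114),("orange",(77,300),.098),("blackA",(152,165),.098),("blackB",(230,297),.098),("edge1",(292,178),.024),("edge2",(312,328),.024),("tin",(269,452),.045),("flux",(95,62),.085),("drv",(428,55),.015),("drvtip",(203,107),.008)]:
    p=ray(t,P(u),z);print(n,p.round(4),f(p))
for n,u,z in[("stud",(227,85),.114),("flangeL",(366,398),.046),("flangeR",(490,340),.046),("tin",(93,300),.045),("fluxtop",(384,35),.085)]:
    p=ray(s,Q(u),z);print(n,p.round(4),f(p))
E
```

```text
8.598490088674723 [0.5592 0.1086] [0.0014 0.0017 0.0028 0.0024]
8.382313722757068 [0.557  0.1058] [0.0014 0.0039 0.0064 0.0056]
8.491226041936057 [0.5581 0.1072] [0.0019 0.0006 0.0047 0.0026 0.0031 0.0054 0.0046 0.0066]
stud [0.5601 0.1107 0.114 ] [2.5 3.1]
orange [0.5303 0.1601 0.098 ] [-19.7  56.5]
blackA [0.6203 0.1118 0.098 ] [62.2 -4.7]
blackB [0.5318 0.0605 0.098 ] [-32.9 -42.3]
edge1 [0.6282 0.0182 0.024 ] [ 56.2 -98.3]
edge2 [0.5225 0.0053 0.024 ] [-50.3 -95.5]
tin [0.4355 0.0354 0.045 ] [-131.9  -52.9]
flux [0.6946 0.151  0.085 ] [141.5  23.2]
drv [ 0.7193 -0.0791  0.015 ] [ 131.9 -208.1]
drvtip [0.6837 0.0806 0.008 ] [120.3 -44.8]
stud [0.56   0.1096 0.114 ] [2.3 2.1]
flangeL [ 0.5457 -0.1115  0.046 ] [ -44.6 -214.5]
flangeR [ 0.6324 -0.1011  0.046 ] [  42.7 -217. ]
tin [0.4354 0.0334 0.045 ] [-132.3  -54.8]
fluxtop [0.6919 0.149  0.085 ] [138.5  21.6]
```

Request:
{"name": "servo_tool", "arguments": {
  "commands": [
    [[1, 30, 30, 0, 0, 0, 0.13], [1, 60, 60, 0, 0, 0, 0.26], [1, 95, 95, 0, 0, 0, 0.4], [1, 130, 130, 0, 0, 0, 0.53], [1, 165, 165, 0, 0, 0, 0.66]]
  ]
}}

```text
time_s: 0.7
tcp_pos: [0.2709, 0.4052, 0.2335]
ee_rot: [[0.617, -0.787, 0.0], [-0.787, -0.617, -0.0], [0.0, 0.0, -1.0]]
wrist_force: [1.4, 0.8, 1.0]
gripper_width: 0.63
gripper_force: 0.0
```

```bash
cat >> h.py <<'E'
O=np.array([.5595,.1095]); TH=np.radians(8.5)
RF=np.array([[np.cos(TH),-np.sin(TH)],[np.sin(TH),np.cos(TH)]])
def w(fx,fy): return O+RF@np.array([fx,fy])/1000
def st():
    s=r.sense(); R=np.array(s["ee_rot"]); p=np.array(s["tcp_pos"])
    print("t",round(s["time_s"],2),"fix",(RF.T@(p[:2]-O)*1000).round(1),"z",(p[2]*1000).round(1),"yaw_x rel fix",np.degrees(np.arctan2(R[1,0],R[0,0])-TH).round(2),"F",np.round(RF.T@np.array(s["wrist_force"])[:2],1),np.round(s["wrist_force"][2],1),"w",round(s["gripper_width"],3),"q6",round(s["joints"][5],1))
    return p,R
def go(fx,fy,z):
    p,R=st(); d=np.r_[w(fx,fy),z/1000]-p; dy=np.degrees(-np.pi/2+TH)-np.degrees(np.arctan2(R[1,0],R[0,0]))
    print("shift",(R.T@d*1000).round(1),"turn z",np.radians(-dy).round(3), "tilt",R[:,2].round(3))
E
python3 -c "
from h import *
go(0,-245,180)"
```

```text
t 0.7 fix [-241.8  335.1] z 233.5 yaw_x rel fix -60.44 F [1.5 0.6] 1.0 w 0.63 q6 -37.3
shift [623.9  75.9  53.5] turn z 0.516 tilt [ 0. -0. -1.]
```

Request:
{"name": "servo_tool", "arguments": {
  "commands": [
    [[1, 45, 5, 0, 0, 0, 0.1], [1, 90, 11, 0, 0, 0, 0.2], [1, 135, 16, 0, 0, 0, 0.3], [1, 180, 22, 0, 0, 0, 0.4], [1, 225, 27, 0, 0, 0, 0.5]]
  ]
}}

```text
time_s: 1.2
tcp_pos: [0.3891, 0.2121, 0.2338]
ee_rot: [[0.165, -0.986, 0.0], [-0.986, -0.165, 0.001], [-0.0, -0.0, -1.0]]
wrist_force: [1.3, 0.8, 0.3]
gripper_width: 0.171
gripper_force: 0.0
```

```bash
python3 -c "
from h import *
go(0,-245,180)"
```

```text
t 1.2 fix [-153.4  126.7] z 233.8 yaw_x rel fix -89.02 F [1.4 0.6] 0.3 w 0.171 q6 -40.2
shift [ 374.2 -147.    53.7] turn z 0.017 tilt [ 0.     0.001 -1.   ]
```

Request:
{"name": "servo_tool", "arguments": {
  "commands": [
    [[1, 40, -16, 0, 0, 0, 0.017], [1, 80, -31, 0, 0, 0, 0.017], [1, 125, -49, 0, 0, 0, 0.017], [1, 170, -67, 0, 0, 0, 0.017], [1, 210, -82, 0, 0, 0, 0.017]]
  ]
}}

```text
time_s: 1.7
tcp_pos: [0.5056, 0.0186, 0.2336]
ee_rot: [[0.151, -0.989, 0.0], [-0.989, -0.151, 0.0], [-0.0, -0.0, -1.0]]
wrist_force: [0.7, -0.2, -0.6]
gripper_width: 0.005
gripper_force: 0.0
```

```bash
python3 -c "
from h import *
go(0,-245,120)"
```

```text
t 1.7 fix [-66.7 -82. ] z 233.6 yaw_x rel fix -89.82 F [ 0.7 -0.3] -0.6 w 0.005 q6 -11.8
shift [163.2 -66.2 113.6] turn z 0.003 tilt [ 0.  0. -1.]
```

Request:
{"name": "servo_tool", "arguments": {
  "commands": [
    [[1, 35, -14, 0, 0, 0, 0], [1, 75, -30, 20, 0, 0, 0], [1, 115, -46, 50, 0, 0, 0], [1, 155, -62, 85, 0, 0, 0], [1, 155, -62, 110, 0, 0, 0]]
  ]
}}

```text
time_s: 2.2
tcp_pos: [0.591, -0.1265, 0.1217]
ee_rot: [[0.148, -0.989, 0.001], [-0.989, -0.148, -0.001], [0.001, -0.0, -1.0]]
wrist_force: [0.2, 0.7, -0.5]
gripper_width: 0.003
gripper_force: 0.0
```

```bash
python3 - <<'E'
from h import *
go(0,-245,32)
for n in("side","top"):
    c=r.capture(n); cv2.imwrite(f"pics/{n}1.png",c["pixels"][:,:,::-1])
b=cv2.imread("pics/side1.png")[170:295,225:365]
cv2.imwrite("pics/c3.png",cv2.resize(b,None,fx=4.5,fy=4.5,interpolation=cv2.INTER_CUBIC))
E
```

```text
t 2.2 fix [  -3.7 -238.1] z 121.7 yaw_x rel fix -90.01 F [0.3 0.6] -0.5 w 0.003 q6 5.2
shift [ 6.9 -3.7 89.7] turn z -0.0 tilt [ 0.001 -0.001 -1.   ]
```

View pics/c3.png

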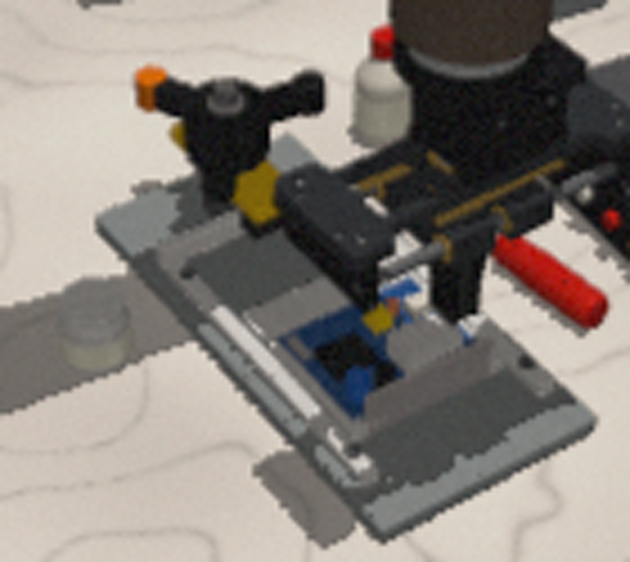

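The side crop shows the shut fingers at about (457,300) above the open end of the plate, behind the flange at (366,398)-(490,340). Nothing has moved.

Request:
{"name": "servo_tool", "arguments": {
  "commands": [
    [[1, 5, -3, 15, 0, 0, 0], [1, 5, -4, 40, 0, 0, 0], [1, 5, -4, 65, 0, 0, 0], [1, 5, -4, 85, 0, 0, 0], [1, 5, -4, 88, 0, 0, 0]]
  ]
}}

```text
time_s: 2.8
tcp_pos: [0.5935, -0.1266, 0.0345]
ee_rot: [[0.153, -0.988, -0.002], [-0.988, -0.153, 0.0], [-0.0, 0.002, -1.0]]
wrist_force: [-1.0, -0.3, 0.1]
gripper_width: 0.002
gripper_force: 0.0
```

```bash
python3 -c "
from h import *
go(0,-159.5,32)"
```

```text
t 2.8 fix [  -1.3 -238.5] z 34.5 yaw_x rel fix -89.72 F [-1.  -0.1] 0.1 w 0.002 q6 5.6
shift [-79.   -1.7   2.6] turn z 0.005 tilt [-0.002  0.    -1.   ]
```

Request:
{"name": "servo_tool", "arguments": {
  "commands": [
    [[1, -8, -1, 1, 0, 0, 0], [1, -18, -1, 1, 0, 0, 0], [1, -28, -1, 1, 0, 0, 0], [1, -38, -1, 1, 0, 0, 0], [1, -48, -1, 1, 0, 0, 0]]
  ]
}}

```text
time_s: 3.3
tcp_pos: [0.589, -0.0795, 0.0362]
ee_rot: [[0.153, -0.988, 0.003], [-0.988, -0.153, -0.001], [0.001, -0.003, -1.0]]
wrist_force: [1.1, -5.8, 2.6]
gripper_width: 0.007
gripper_force: 2.8
```

```bash
python3 -c "
from h import *
go(0,-159.5,32)"
```

```text
t 3.3 fix [   1.3 -191.3] z 36.2 yaw_x rel fix -89.72 F [ 0.2 -5.9] 2.6 w 0.007 q6 0.7
shift [-31.8   1.1   4.1] turn z 0.005 tilt [ 0.003 -0.001 -1.   ]
```

Request:
{"name": "servo_tool", "arguments": {
  "commands": [
    [[1, -6, 0, 1, 0, 0, 0], [1, -12, 0, 1, 0, 0, 0], [1, -18, 0, 1, 0, 0, 0], [1, -22, 0, 1, 0, 0, 0], [1, -25, 0, 1, 0, 0, 0]]
  ]
}}

```text
time_s: 3.8
tcp_pos: [0.5855, -0.0553, 0.0353]
ee_rot: [[0.153, -0.988, 0.003], [-0.988, -0.153, -0.001], [0.002, -0.003, -1.0]]
wrist_force: [0.9, -6.4, 5.6]
gripper_width: 0.009
gripper_force: 3.5
```

Request:
{"name": "servo_tool", "arguments": {
  "commands": [
    [[1, -1, 0, 0, 0, 0, 0], [1, -2, 0, 0, 0, 0, 0], [1, -3, 0, 0, 0, 0, 0], [1, -4, 0, 0, 0, 0, 0], [1, -4, 0, 0, 0, 0, 0]]
  ]
}}

```text
time_s: 4.3
tcp_pos: [0.5849, -0.0515, 0.0354]
ee_rot: [[0.153, -0.988, 0.003], [-0.988, -0.153, -0.001], [0.001, -0.003, -1.0]]
wrist_force: [1.5, -6.3, 4.5]
gripper_width: 0.006
gripper_force: 3.1
```

```bash
python3 -c "
from h import *
go(0,-159.5,32)"
```

```text
t 4.3 fix [   1.3 -163. ] z 35.4 yaw_x rel fix -89.73 F [ 0.5 -6.5] 4.5 w 0.006 q6 -2.1
shift [-3.5  1.3  3.3] turn z 0.005 tilt [ 0.003 -0.001 -1.   ]
```

Request:
{"name": "servo_tool", "arguments": {
  "commands": [
    [[1, -1, 0, 0, 0, 0, 0], [1, -2, 0, 0, 0, 0, 0], [1, -3, 0, 0, 0, 0, 0], [1, -4, 0, 0, 0, 0, 0], [1, -4, 0, 0, 0, 0, 0]]
  ]
}}

```text
time_s: 4.8
tcp_pos: [0.5841, -0.0488, 0.0354]
ee_rot: [[0.152, -0.988, 0.002], [-0.988, -0.152, -0.002], [0.003, -0.002, -1.0]]
wrist_force: [1.5, -11.0, 5.9]
gripper_width: 0.005
gripper_force: 5.6
```

```bash
python3 -c "
from h import *
go(0,-159.5,32)"
```

```text
t 4.8 fix [   0.9 -160.2] z 35.4 yaw_x rel fix -89.73 F [ -0.2 -11.1] 5.9 w 0.005 q6 -2.5
shift [-0.7  0.9  3.4] turn z 0.005 tilt [ 0.002 -0.002 -1.   ]
```

Request:
{"name": "servo_tool", "arguments": {
  "commands": [
    [[1, -1, 0, 0, 0, 0, 0], [1, -1, 0, 0, 0, 0, 0], [1, -2, 0, 0, 0, 0, 0], [1, -2, 0, 0, 0, 0, 0], [1, -2, 0, 0, 0, 0, 0]]
  ]
}}

```text
time_s: 5.3
tcp_pos: [0.5831, -0.0485, 0.0354]
ee_rot: [[0.152, -0.988, 0.001], [-0.988, -0.152, -0.004], [0.004, -0.0, -1.0]]
wrist_force: [1.2, -17.1, 5.3]
gripper_width: 0.002
gripper_force: 8.7
```

```bash
python3 -c "
from h import *
go(0,-190,36)"
```

```text
t 5.3 fix [   0.  -159.7] z 35.4 yaw_x rel fix -89.77 F [ -1.4 -17.1] 5.3 w 0.002 q6 -2.7
shift [30.3  0.2 -0.5] turn z 0.004 tilt [ 0.001 -0.004 -1.   ]
```

Request:
{"name": "servo_tool", "arguments": {
  "commands": [
    [[1, 8, 0, 0, 0, 0, 0], [1, 18, 0, -10, 0, 0, 0], [1, 28, 0, -35, 0, 0, 0], [1, 28, 0, -75, 0, 0, 0], [1, 28, 0, -115, 0, 0, 0]]
  ]
}}

```text
time_s: 5.8
tcp_pos: [0.5865, -0.0727, 0.1498]
ee_rot: [[0.151, -0.988, -0.001], [-0.988, -0.151, 0.001], [-0.001, 0.001, -1.0]]
wrist_force: [-0.1, -0.2, 0.9]
gripper_width: 0.0
gripper_force: 0.0
```

Request:
{"name": "servo_tool", "arguments": {
  "commands": [
    [[1, -10, -1, -25, 0, 0, 0], [1, -40, -4, -25, 0, 0, 0], [1, -80, -9, -25, 0, 0, 0], [1, -120, -14, -25, 0, 0, 0], [1, -160, -20, -25, 0, 0, 0]]
  ]
}}

```text
time_s: 6.3
tcp_pos: [0.582, 0.0902, 0.1743]
ee_rot: [[0.151, -0.988, 0.0], [-0.988, -0.151, 0.001], [-0.001, -0.001, -1.0]]
wrist_force: [0.9, -1.2, 0.6]
gripper_width: 0.009
gripper_force: 0.0
```

```bash
python3 - <<'E'
from h import *
go(30.7,39.5,160)
t=r.capture("top"); a=t["pixels"][155:260,225:350,::-1]
cv2.imwrite("pics/c4.png",cv2.resize(a,None,fx=5,fy=5,interpolation=cv2.INTER_CUBIC))
s=r.capture("side"); a=s["pixels"][170:295,225:365,::-1]
cv2.imwrite("pics/c5.png",cv2.resize(a,None,fx=4.5,fy=4.5,interpolation=cv2.INTER_CUBIC))
E
```

```text
t 6.3 fix [ 19.4 -22.4] z 174.3 yaw_x rel fix -89.79 F [ 0.7 -1.4] 0.6 w 0.009 q6 -15.8
shift [-61.9 -11.6  14.4] turn z 0.004 tilt [ 0.     0.001 -1.   ]
```

View pics/c5.png

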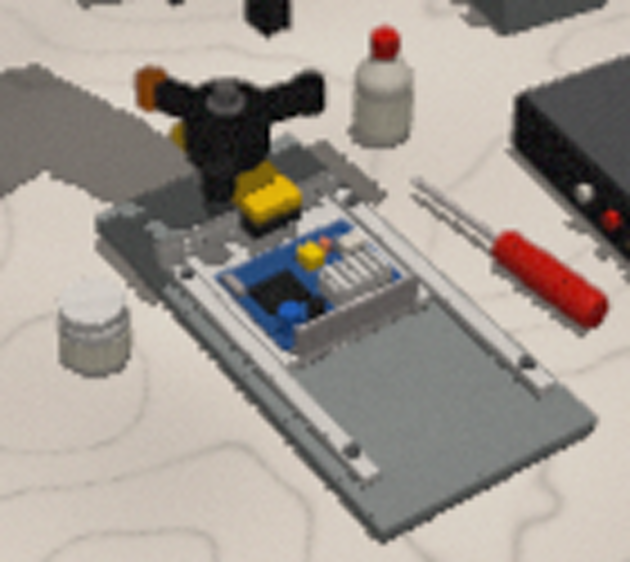

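The side crop shows the tray home: its +y strip is under the black foot at (270,215), and the flange top runs (297,330)-(418,278). The knob is unchanged, with the orange tip at (150,88).

Request:
{"name": "servo_tool", "arguments": {
  "commands": [
    [[1, -25, -5, 0, 0, 0, 0], [1, -50, -10, 0, 0, 0, 0], [1, -61, -12, 10, 0, 0, 0], [1, -61, -12, 20, 0, 0, 0], [1, -61, -12, 20, 0, 0, 0]]
  ]
}}

```text
time_s: 6.9
tcp_pos: [0.5835, 0.1492, 0.1511]
ee_rot: [[0.151, -0.989, -0.005], [-0.989, -0.151, -0.002], [0.001, 0.005, -1.0]]
wrist_force: [-0.8, -0.5, -0.2]
gripper_width: 0.007
gripper_force: 0.0
```

```bash
python3 - <<'E'
from h import *
go(30.7,39.5,83)
s=r.capture("side")
Q=lambda u:((u[0]+.5)/4.5-.5+225,(u[1]+.5)/4.5-.5+170)
for u in[(297,330),(418,278)]: print("flange",RF.T@(ray(s,Q(u),.046)[:2]-O)*1000)
E
```

```text
t 6.9 fix [29.6 35.8] z 151.1 yaw_x rel fix -89.82 F [-0.9 -0.4] -0.2 w 0.007 q6 -21.0
shift [-3.8 -1.5 68.1] turn z 0.003 tilt [-0.005 -0.002 -1.   ]
flange [ -47.61423493 -148.45624421]
flange [  38.36649208 -152.31291478]
```

Request:
{"name": "servo_tool", "arguments": {
  "commands": [
    [[1, -3, -1, 12, 0, 0, 0], [1, -3, -1, 28, 0, 0, 0], [1, -3, -1, 45, 0, 0, 0], [1, -3, -1, 60, 0, 0, 0], [1, -3, -1, 68, 0, 0, 0]]
  ]
}}

```text
time_s: 7.45
tcp_pos: [0.5849, 0.1524, 0.0837]
ee_rot: [[0.15, -0.989, -0.002], [-0.989, -0.15, -0.001], [0.001, 0.003, -1.0]]
wrist_force: [0.3, 0.4, -0.1]
gripper_width: 0.005
gripper_force: 0.0
```

```bash
cat >> h.py <<'E'
def arc(phis,rad=50,z=83):
    p,R=st()
    for a in phis:
        d=np.r_[w(rad*np.sin(a),rad*np.cos(a)),z/1000]-p; print(round(a,2),(R.T@d*1000).round(0))
def phi():
    p,R=st(); q=RF.T@(p[:2]-O); F=RF.T@np.array(r.sense()["wrist_force"])[:2]; a=np.arctan2(q[0],q[1])
    print("phi",a.round(3),"rad",(np.hypot(*q)*1000).round(1),"Ft(+cw)",(F@[np.cos(a),-np.sin(a)]).round(1),"Fr",(F@[np.sin(a),np.cos(a)]).round(1))
E
python3 -c "
from h import *
phi(); arc([.66,.55,.4,.25,.1,-.05,-.2,-.35,-.5,-.65,-.8])"
```

```text
t 7.45 fix [31.4 38.6] z 83.7 yaw_x rel fix -89.87 F [0.3 0.3] -0.1 w 0.005 q6 -21.3
phi 0.683 rad 49.8 Ft(+cw) 0.0 Fr 0.5
t 7.45 fix [31.4 38.6] z 83.7 yaw_x rel fix -89.87 F [0.3 0.3] -0.1 w 0.005 q6 -21.3
0.66 [-1.  1.  1.]
0.55 [-4.  5.  1.]
0.4 [-7. 12.  1.]
0.25 [-10.  19.   1.]
0.1 [-11.  26.   1.]
-0.05 [-11.  34.   1.]
-0.2 [-10.  41.   1.]
-0.35 [-8. 49.  1.]
-0.5 [-5. 55.  1.]
-0.65 [-1. 62.  1.]
-0.8 [ 4. 67.  1.]
```

Request:
{"name": "servo_tool", "arguments": {
  "commands": [
    [[1, -4, 5, 0, 0, 0, 0], [1, -7, 12, 0, 0, 0, 0], [1, -10, 19, 0, 0, 0, 0], [1, -11, 26, 0, 0, 0, 0], [1, -11, 34, 0, 0, 0, 0]]
  ]
}}

```text
time_s: 7.95
tcp_pos: [0.551, 0.1598, 0.0865]
ee_rot: [[0.153, -0.988, 0.004], [-0.988, -0.153, 0.002], [-0.001, -0.004, -1.0]]
wrist_force: [3.9, -0.6, -0.9]
gripper_width: 0.007
gripper_force: 2.1
```

```bash
python3 -c "
from h import *
phi(); arc([-.05,-.15,-.25,-.35,-.45,-.55,-.65,-.75])"
```

```text
t 7.95 fix [-1. 51.] z 86.5 yaw_x rel fix -89.73 F [ 3.7 -1.2] -0.9 w 0.007 q6 -23.6
phi -0.02 rad 51.0 Ft(+cw) 3.7 Fr -1.3
t 7.95 fix [-1. 51.] z 86.5 yaw_x rel fix -89.73 F [ 3.7 -1.2] -0.9 w 0.007 q6 -23.6
-0.05 [1. 2. 4.]
-0.15 [2. 6. 3.]
-0.25 [ 3. 11.  3.]
-0.35 [ 4. 16.  3.]
-0.45 [ 6. 21.  3.]
-0.55 [ 8. 25.  3.]
-0.65 [11. 29.  3.]
-0.75 [14. 33.  3.]
```

Request:
{"name": "servo_tool", "arguments": {
  "commands": [
    [[1, 1, 6, 2, 0, 0, 0], [1, 2, 11, 2, 0, 0, 0], [1, 4, 16, 2, 0, 0, 0], [1, 6, 21, 2, 0, 0, 0], [1, 8, 25, 2, 0, 0, 0]]
  ]
}}

```text
time_s: 8.45
tcp_pos: [0.5267, 0.1476, 0.084]
ee_rot: [[0.151, -0.988, 0.001], [-0.988, -0.151, 0.001], [-0.001, -0.001, -1.0]]
wrist_force: [2.4, 2.0, 0.3]
gripper_width: 0.01
gripper_force: 2.1
```

```bash
cat >> h.py <<'E'
def orange(z):
    t=r.capture("top"); im=t["pixels"][:,:,::-1].copy(); h=cv2.cvtColor(im,cv2.COLOR_BGR2HSV)
    m=cv2.inRange(h,(5,140,70),(17,255,255)); m[:,:225]=0; m[:,310:]=0; m[:150]=0; m[260:]=0
    ys,xs=np.nonzero(m)
    if len(xs)<3: print("no orange",len(xs)); return im
    q=RF.T@(ray(t,(xs.mean(),ys.mean()),z)[:2]-O)*1000
    print("orange n",len(xs),q.round(1),"knob",np.arctan2(*q).round(3)); return im
E
python3 -c "
from h import *
phi(); orange(.094); arc([-.55,-.6,-.65,-.7,-.75,-.8])"
```

```text
t 8.45 fix [-26.8  42.5] z 84.0 yaw_x rel fix -89.8 F [2.6 1.6] 0.3 w 0.01 q6 -23.9
phi -0.561 rad 50.3 Ft(+cw) 3.1 Fr -0.1
orange n 12 [-50.6  23. ] knob -1.145
t 8.5 fix [-27.9  42. ] z 83.7 yaw_x rel fix -89.82 F [-0.7  0.2] -0.5 w 0.003 q6 -23.9
-0.55 [-1. -2.  1.]
-0.6 [1. 0. 1.]
-0.65 [2. 2. 1.]
-0.7 [4. 4. 1.]
-0.75 [5. 6. 1.]
-0.8 [7. 8. 1.]
```

Request:
{"name": "servo_tool", "arguments": {
  "commands": [
    [[1, 1, 1, 1, 0, 0, 0], [1, 2, 2, 1, 0, 0, 0], [1, 3, 4, 1, 0, 0, 0], [1, 4, 5, 1, 0, 0, 0], [1, 5, 6, 1, 0, 0, 0]]
  ]
}}

```text
time_s: 9.0
tcp_pos: [0.5225, 0.1419, 0.0827]
ee_rot: [[0.152, -0.988, 0.002], [-0.988, -0.152, 0.001], [-0.0, -0.002, -1.0]]
wrist_force: [3.9, 1.7, -0.8]
gripper_width: 0.001
gripper_force: 1.5
```

```bash
python3 -c "
from h import *
phi(); orange(.086)
s=r.capture('side'); a=s['pixels'][170:270,225:335,::-1]
cv2.imwrite('pics/c6.png',cv2.resize(a,None,fx=5,fy=5,interpolation=cv2.INTER_CUBIC))
"
```

```text
t 9.0 fix [-31.8  37.5] z 82.7 yaw_x rel fix -89.77 F [4.2 1.1] -0.8 w 0.001 q6 -23.7
phi -0.704 rad 49.2 Ft(+cw) 3.9 Fr -1.8
orange n 7 [-49.4  11.7] knob -1.339
```

View pics/c6.png

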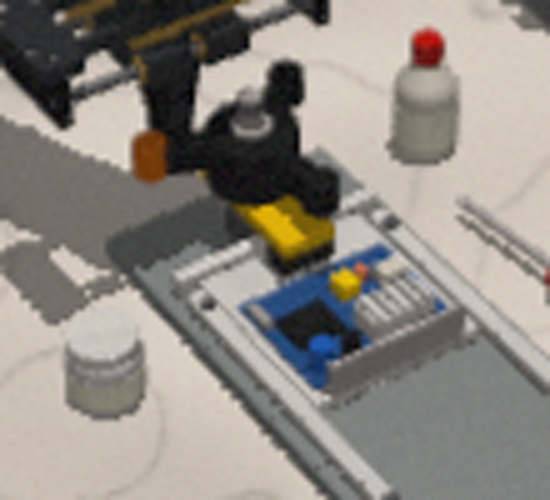

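The stud now stands further out of the hub at crop (250,105), and the strap looks lower at about (300,235), so the thread seems to have clicked. I'll check the drop numerically and lay out the arc.

```bash
cat >> h.py <<'E'
def foot(im):
    h=cv2.cvtColor(im,cv2.COLOR_BGR2HSV); m=cv2.inRange(h,(20,130,60),(34,255,255)); m[:205]=0;m[223:]=0;m[:,:276]=0;m[:,300:]=0
    ys,xs=np.nonzero(m); return len(ys),np.bincount(xs).nonzero()[0][[0,-1]],ys.min(),ys.max(),[int(ys[xs==x].max()) for x in range(284,292) if (xs==x).any()]
E
python3 -c "
from h import *
print(foot(cv2.imread('pics/side0.png')),foot(r.capture('side')['pixels'][:,:,::-1].copy()))
phi(); arc([-.7,-.55,-.4,-.25,-.1,.05,.2,.35,.5,.65,.8])"
```

```text
(148, array([276, 291]), np.int64(206), np.int64(219), [218, 218, 217, 217, 217, 216, 216, 215]) (136, array([276, 291]), np.int64(209), np.int64(221), [220, 220, 220, 219, 219, 218, 218, 217])
t 9.15 fix [-32.7  37.1] z 82.6 yaw_x rel fix -89.8 F [2.9 2.2] 0.7 w 0.006 q6 -23.7
phi -0.723 rad 49.5 Ft(+cw) 3.6 Fr -0.3
t 9.15 fix [-32.7  37.1] z 82.6 yaw_x rel fix -89.8 F [2.9 2.2] 0.7 w 0.006 q6 -23.7
-0.7 [-1. -1. -0.]
-0.55 [-5. -7. -0.]
-0.4 [ -9. -13.  -0.]
-0.25 [-11. -20.  -0.]
-0.1 [-13. -28.  -0.]
0.05 [-13. -35.  -0.]
0.2 [-12. -43.  -0.]
0.35 [-10. -50.  -0.]
0.5 [ -7. -57.  -0.]
0.65 [ -2. -63.  -0.]
0.8 [  3. -69.  -0.]
```

The strap dropped 2.3 px, about 8 mm, so the thread has clicked. Next I sweep forwards around the stud in the same gap, with the tip 5 mm lower.

```bash
python3 -c "
import numpy as np
f=lambda a:np.array([-50*np.cos(a),-50*np.sin(a)])
a=-.72
while a<6.2:
    print(round(a,2),[(f(a+.16*k)-f(a)).round().astype(int).tolist() for k in range(1,6)]); a+=.8
"
```

```text
-0.72 [[-5, -6], [-8, -13], [-11, -21], [-12, -29], [-12, -37]]
0.08 [[1, -8], [4, -15], [7, -23], [12, -29], [18, -35]]
0.88 [[7, -5], [14, -8], [21, -10], [29, -11], [37, -11]]
1.68 [[8, 2], [15, 4], [22, 8], [29, 13], [34, 19]]
2.48 [[4, 7], [8, 14], [10, 22], [11, 30], [10, 38]]
3.28 [[-2, 8], [-5, 15], [-9, 22], [-14, 28], [-20, 33]]
4.08 [[-7, 4], [-14, 7], [-22, 9], [-30, 10], [-38, 9]]
4.88 [[-8, -2], [-15, -5], [-22, -9], [-28, -15], [-33, -21]]
5.68 [[-4, -7], [-7, -14], [-8, -22], [-9, -30], [-8, -38]]
```

Request:
{"name": "servo_tool", "arguments": {
  "commands": [
    [[1, -5, -6, 1, 0, 0, 0], [1, -8, -13, 3, 0, 0, 0], [1, -11, -20, 4, 0, 0, 0], [1, -12, -28, 5, 0, 0, 0], [1, -12, -37, 5, 0, 0, 0]]
  ]
}}

```text
time_s: 9.65
tcp_pos: [0.5568, 0.1592, 0.0771]
ee_rot: [[0.152, -0.988, -0.001], [-0.988, -0.152, -0.001], [0.0, 0.001, -1.0]]
wrist_force: [0.6, 0.2, 0.3]
gripper_width: 0.005
gripper_force: 0.0
```

```bash
python3 -c "
from h import *
phi(); orange(.088)"
```

```text
t 9.65 fix [ 4.7 49.5] z 77.1 yaw_x rel fix -89.78 F [0.6 0.1] 0.3 w 0.005 q6 -23.2
phi 0.094 rad 49.7 Ft(+cw) 0.6 Fr 0.1
orange n 6 [-40.2  -1. ] knob -1.596
```

Request:
{"name": "servo_tool", "arguments": {
  "commands": [
    [[1, 1, -8, 0, 0, 0, 0], [1, 4, -15, 0, 0, 0, 0], [1, 7, -23, 0, 0, 0, 0], [1, 12, -29, 0, 0, 0, 0], [1, 18, -35, 0, 0, 0, 0]]
  ]
}}

```text
time_s: 10.2
tcp_pos: [0.5922, 0.1461, 0.0766]
ee_rot: [[0.151, -0.989, -0.005], [-0.989, -0.151, -0.001], [-0.0, 0.005, -1.0]]
wrist_force: [-4.0, 3.0, 0.2]
gripper_width: 0.007
gripper_force: 2.1
```

```bash
python3 -c "
from h import *
phi(); orange(.088)"
```

```text
t 10.2 fix [37.8 31.4] z 76.6 yaw_x rel fix -89.84 F [-3.5  3.6] 0.2 w 0.007 q6 -20.2
phi 0.878 rad 49.1 Ft(+cw) -5.0 Fr -0.4
orange n 12 [-25.   12.5] knob -1.107
```

Request:
{"name": "servo_tool", "arguments": {
  "commands": [
    [[1, 7, -5, 0, 0, 0, 0], [1, 14, -8, 0, 0, 0, 0], [1, 21, -10, 0, 0, 0, 0], [1, 29, -11, 0, 0, 0, 0], [1, 37, -11, 0, 0, 0, 0]]
  ]
}}

```text
time_s: 10.75
tcp_pos: [0.6111, 0.1126, 0.0776]
ee_rot: [[0.151, -0.988, 0.002], [-0.988, -0.151, 0.002], [-0.002, -0.002, -1.0]]
wrist_force: [-1.4, 4.8, 0.4]
gripper_width: 0.005
gripper_force: 2.1
```

Request:
{"name": "servo_tool", "arguments": {
  "commands": [
    [[1, 8, 2, 0, 0, 0, 0], [1, 15, 4, 0, 0, 0, 0], [1, 22, 8, 0, 0, 0, 0], [1, 29, 13, 0, 0, 0, 0], [1, 34, 19, 0, 0, 0, 0]]
  ]
}}

```text
time_s: 11.25
tcp_pos: [0.5966, 0.0764, 0.0776]
ee_rot: [[0.151, -0.989, 0.001], [-0.989, -0.151, 0.003], [-0.002, -0.002, -1.0]]
wrist_force: [0.1, 6.6, -0.0]
gripper_width: 0.003
gripper_force: 2.4
```

```bash
python3 -c "
from h import *
phi(); im=orange(.088); cv2.imwrite('pics/c7.png',cv2.resize(im[155:260,225:350],None,fx=5,fy=5,interpolation=cv2.INTER_CUBIC))"
```

```text
t 11.25 fix [ 31.8 -38.2] z 77.6 yaw_x rel fix -89.81 F [1.1 6.5] -0.0 w 0.003 q6 -13.9
phi 2.448 rad 49.7 Ft(+cw) -5.0 Fr -4.3
orange n 6 [26.7  1.4] knob 1.517
```

Request:
{"name": "servo_tool", "arguments": {
  "commands": [
    [[1, 4, 7, 0, 0, 0, 0], [1, 8, 14, 0, 0, 0, 0], [1, 10, 22, 0, 0, 0, 0], [1, 11, 30, 0, 0, 0, 0], [1, 10, 38, 0, 0, 0, 0]]
  ]
}}

```text
time_s: 11.8
tcp_pos: [0.5611, 0.0592, 0.078]
ee_rot: [[0.151, -0.989, 0.003], [-0.989, -0.151, 0.0], [0.0, -0.003, -1.0]]
wrist_force: [4.6, 1.4, -0.7]
gripper_width: 0.008
gripper_force: 2.0
```

Request:
{"name": "servo_tool", "arguments": {
  "commands": [
    [[1, -2, 8, 0, 0, 0, 0], [1, -5, 15, 0, 0, 0, 0], [1, -9, 22, 0, 0, 0, 0], [1, -14, 28, 0, 0, 0, 0], [1, -20, 33, 0, 0, 0, 0]]
  ]
}}

```text
time_s: 12.3
tcp_pos: [0.5251, 0.0749, 0.0776]
ee_rot: [[0.151, -0.988, 0.002], [-0.988, -0.151, 0.001], [-0.0, -0.002, -1.0]]
wrist_force: [6.6, 0.7, -2.8]
gripper_width: 0.003
gripper_force: 3.0
```

```bash
python3 -c "
from h import *
phi(); orange(.088); arc([4.08,4.24,4.4,4.56,4.72,4.88,5.04,5.2],z=77)"
```

```text
t 12.3 fix [-39.2 -29.1] z 77.6 yaw_x rel fix -89.79 F [ 6.7 -0.3] -2.8 w 0.003 q6 -17.0
phi -2.21 rad 48.8 Ft(+cw) -4.2 Fr -5.2
no orange 0
t 12.35 fix [-40.4 -28.5] z 77.5 yaw_x rel fix -89.76 F [0.5 1.2] -0.0 w 0.004 q6 -17.0
4.08 [ 1. -0.  0.]
4.24 [-6.  4.  0.]
4.4 [-13.   7.   0.]
4.56 [-21.   9.   1.]
4.72 [-29.   9.   1.]
4.88 [-37.   9.   1.]
5.04 [-45.   7.   1.]
5.2 [-52.   4.   1.]
```

Request:
{"name": "servo_tool", "arguments": {
  "commands": [
    [[1, -6, 4, 0, 0, 0, 0], [1, -13, 7, 0, 0, 0, 0], [1, -21, 9, 0, 0, 0, 0], [1, -29, 9, 0, 0, 0, 0], [1, -37, 9, 0, 0, 0, 0]]
  ]
}}

```text
time_s: 12.85
tcp_pos: [0.5087, 0.1093, 0.0769]
ee_rot: [[0.151, -0.989, -0.004], [-0.989, -0.151, -0.002], [0.001, 0.004, -1.0]]
wrist_force: [-0.0, -1.4, -0.2]
gripper_width: 0.004
gripper_force: 0.8
```

```bash
python3 -c "
from h import *
phi(); orange(.088); arc([5,5.1,5.2,5.3,5.4,5.5,5.6,5.7],z=76)"
```

```text
t 12.85 fix [-50.3   7.3] z 76.9 yaw_x rel fix -89.82 F [-0.2 -1.4] -0.2 w 0.004 q6 -21.3
phi -1.426 rad 50.8 Ft(+cw) -1.4 Fr 0.0
orange n 38 [ -2.6 -58.9] knob -3.098
t 12.9 fix [-49.9   8.4] z 77.0 yaw_x rel fix -89.76 F [-1.9  0.5] 0.2 w 0.005 q6 -21.3
5 [-6. -2.  1.]
5.1 [-11.  -4.   1.]
5.2 [-15.  -6.   1.]
5.3 [-19.  -8.   1.]
5.4 [-23. -11.   1.]
5.5 [-27. -15.   1.]
5.6 [-30. -18.   1.]
5.7 [-33. -23.   1.]
```

Request:
{"name": "servo_tool", "arguments": {
  "commands": [
    [[1, -6, -2, 0, 0, 0, 0], [1, -12, -4, 0, 0, 0, 0], [1, -17, -7, 0, 0, 0, 0], [1, -22, -10, 0, 0, 0, 0], [1, -27, -15, 0, 0, 0, 0]]
  ]
}}

```text
time_s: 13.4
tcp_pos: [0.521, 0.1388, 0.0774]
ee_rot: [[0.151, -0.988, -0.001], [-0.988, -0.151, -0.0], [0.0, 0.001, -1.0]]
wrist_force: [0.0, -0.6, -0.1]
gripper_width: 0.003
gripper_force: 0.7
```

```bash
python3 -c "
from h import *
phi(); orange(.086); arc([5.5,5.6,5.7,5.8,5.9,6.0,6.1],z=76)"
```

```text
t 13.4 fix [-33.7  34.6] z 77.4 yaw_x rel fix -89.8 F [-0.  -0.6] -0.1 w 0.003 q6 -23.4
phi -0.772 rad 48.3 Ft(+cw) -0.4 Fr -0.4
orange n 37 [-35.2 -45.8] knob -2.486
t 13.45 fix [-32.4  35.4] z 77.5 yaw_x rel fix -89.75 F [ 0.8 -0.2] -0.1 w 0.006 q6 -23.4
5.5 [-0.  3.  2.]
5.6 [-3. -1.  2.]
5.7 [-6. -5.  2.]
5.8 [-9. -9.  2.]
5.9 [-11. -14.   2.]
6.0 [-13. -18.   2.]
6.1 [-14. -23.   2.]
```

Request:
{"name": "servo_tool", "arguments": {
  "commands": [
    [[1, -3, -3, 1, 0, 0, 0], [1, -6, -7, 1, 0, 0, 0], [1, -8, -11, 1, 0, 0, 0], [1, -10, -15, 1, 0, 0, 0], [1, -11, -17, 1, 0, 0, 0]]
  ]
}}

```text
time_s: 13.95
tcp_pos: [0.5366, 0.1522, 0.0764]
ee_rot: [[0.151, -0.989, -0.0], [-0.989, -0.151, 0.0], [-0.0, 0.0, -1.0]]
wrist_force: [-0.6, -1.7, 0.4]
gripper_width: 0.006
gripper_force: 0.7
```

```bash
python3 -c "
from h import *
phi(); orange(.086); arc([5.9,6.0,6.1,6.2,6.3],z=76)"
```

```text
t 13.95 fix [-16.4  45.7] z 76.4 yaw_x rel fix -89.8 F [-0.9 -1.6] 0.4 w 0.006 q6 -23.8
phi -0.344 rad 48.5 Ft(+cw) -1.3 Fr -1.2
orange n 36 [-51.2 -27.1] knob -2.058
t 14.0 fix [-16.1  45.8] z 76.4 yaw_x rel fix -89.79 F [-0.3 -1.7] 0.1 w 0.005 q6 -23.8
5.9 [-1.  3.  0.]
6.0 [-2. -2.  0.]
6.1 [-3. -7.  0.]
6.2 [ -4. -12.   0.]
6.3 [ -4. -17.   0.]
```

Request:
{"name": "servo_tool", "arguments": {
  "commands": [
    [[1, 0, -2, 0, 0, 0, 0], [1, -1, -4, 0, 0, 0, 0], [1, -1, -6, 0, 0, 0, 0], [1, -2, -8, 0, 0, 0, 0], [1, -2, -9, 0, 0, 0, 0]]
  ]
}}

```text
time_s: 14.5
tcp_pos: [0.542, 0.1537, 0.0761]
ee_rot: [[0.15, -0.989, -0.007], [-0.989, -0.15, -0.003], [0.002, 0.007, -1.0]]
wrist_force: [-9.7, -2.5, 5.2]
gripper_width: 0.005
gripper_force: 4.6
```

```bash
python3 -c "
from h import *
phi(); orange(.086)"
```

```text
t 14.5 fix [-10.7  46.3] z 76.1 yaw_x rel fix -89.86 F [-10.  -1.] 5.2 w 0.005 q6 -23.6
phi -0.228 rad 47.6 Ft(+cw) -10.0 Fr 1.3
orange n 37 [-53.1 -21.9] knob -1.961
```

Request:
{"name": "servo_tool", "arguments": {
  "commands": [
    [[1, 0, -1, 0, 0, 0, 0], [1, 0, -2, 0, 0, 0, 0], [1, 0, -3, 0, 0, 0, 0], [1, 0, -3, 0, 0, 0, 0], [1, 0, -3, 0, 0, 0, 0]]
  ]
}}

```text
time_s: 15.05
tcp_pos: [0.5434, 0.1539, 0.0761]
ee_rot: [[0.15, -0.989, -0.01], [-0.989, -0.15, -0.004], [0.002, 0.01, -1.0]]
wrist_force: [-12.1, -2.5, 8.1]
gripper_width: 0.007
gripper_force: 6.1
```

```bash
python3 -c "
from h import *
phi(); orange(.086); print(foot(r.capture('side')['pixels'][:,:,::-1].copy()))"
```

```text
t 15.05 fix [-9.4 46.3] z 76.1 yaw_x rel fix -89.88 F [-12.3  -0.7] 8.1 w 0.007 q6 -23.5
phi -0.2 rad 47.3 Ft(+cw) -12.2 Fr 1.8
orange n 37 [-53.6 -19.7] knob -1.922
(153, array([276, 291]), np.int64(209), np.int64(222), [221, 221, 221, 220, 220, 219, 219, 218])
```

Request:
{"name": "servo_tool", "arguments": {
  "commands": [
    [[1, 0, -1, 0, 0, 0, 0], [1, 0, -2, 0, 0, 0, 0], [1, 0, -3, 0, 0, 0, 0], [1, 0, -4, 0, 0, 0, 0], [1, 0, -4, 0, 0, 0, 0]]
  ]
}}

```text
time_s: 15.65
tcp_pos: [0.5444, 0.1539, 0.0759]
ee_rot: [[0.149, -0.989, -0.016], [-0.989, -0.149, -0.006], [0.003, 0.017, -1.0]]
wrist_force: [-19.2, -0.3, 13.4]
gripper_width: 0.004
gripper_force: 10.0
```

```bash
python3 -c "
from h import *
phi(); orange(.086)"
```

```text
t 15.65 fix [-8.4 46.2] z 75.9 yaw_x rel fix -89.93 F [-19.1   2.5] 13.4 w 0.004 q6 -23.3
phi -0.18 rad 46.9 Ft(+cw) -18.3 Fr 5.9
orange n 37 [-54.  -18.7] knob -1.904
```

Request:
{"name": "servo_tool", "arguments": {
  "commands": [
    [[1, 0, 8, 0, 0, 0, 0], [1, 2, 16, 0, 0, 0, 0], [1, 5, 24, 0, 0, 0, 0], [1, 5, 24, -20, 0, 0, 0], [1, 5, 24, -60, 0, 0, 0]]
  ]
}}

```text
time_s: 16.2
tcp_pos: [0.5271, 0.1468, 0.1345]
ee_rot: [[0.151, -0.989, -0.005], [-0.989, -0.151, -0.003], [0.002, 0.006, -1.0]]
wrist_force: [0.3, 0.3, 0.2]
gripper_width: 0.006
gripper_force: 0.0
```

Request:
{"name": "servo_tool", "arguments": {
  "commands": [
    [[1, 0, 0, -30, 0, 0, 0], [1, -30, 20, -60, 0, 0, 0], [1, -70, 50, -60, 0, 0, 0], [1, -110, 80, -60, 0, 0, 0], [1, -150, 100, -60, 0, 0, 0]]
  ]
}}

```text
time_s: 16.7
tcp_pos: [0.4058, 0.2818, 0.1973]
ee_rot: [[0.151, -0.989, 0.001], [-0.989, -0.151, 0.002], [-0.002, -0.002, -1.0]]
wrist_force: [0.4, -0.1, 0.9]
gripper_width: 0.005
gripper_force: 0.0
```

```bash
python3 - <<'E'
from h import *
st(); im=orange(.086); print(foot(r.capture('side')['pixels'][:,:,::-1].copy()))
s=r.capture('side'); b=s['pixels'][170:295,225:365,::-1]
a=cv2.resize(im[155:260,225:350],(400,336),interpolation=cv2.INTER_CUBIC);b=cv2.resize(b,(376,336),interpolation=cv2.INTER_CUBIC)
cv2.imwrite('pics/c8.png',np.hstack([a,b]))
E
```

```text
t 16.7 fix [-126.5  193.1] z 197.3 yaw_x rel fix -89.82 F [ 0.4 -0.2] 0.9 w 0.005 q6 -44.9
orange n 37 [-51.8 -24.9] knob -2.02
(152, array([276, 291]), np.int64(209), np.int64(222), [221, 221, 221, 220, 220, 219, 219, 218])
```

View pics/c8.png

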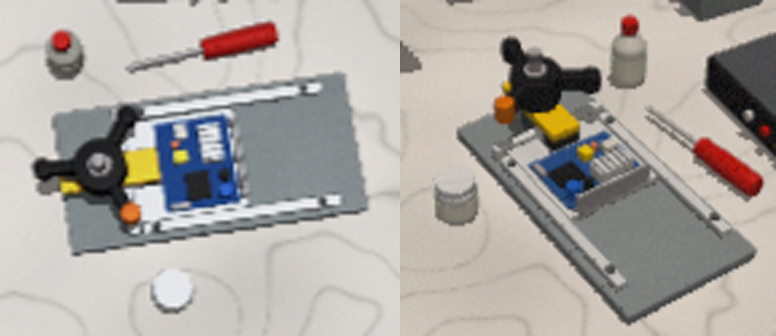

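The top half shows the knob at about 4.27 rad: left arm at (47,167), hub at (98,164), orange tip at (130,212). The tray is home under the foot and nothing else has moved. The knob rebounded slightly from its elastic stop on release, about 0.1 rad. I'll go back in and bring it up gently, then let go slowly.

Request:
{"name": "servo_tool", "arguments": {
  "commands": [
    [[1, 40, -22, 0, 0, 0, 0], [1, 80, -48, 0, 0, 0, 0], [1, 120, -74, 0, 0, 0, 0], [1, 152, -95, 0, 0, 0, 0], [1, 152, -95, 30, 0, 0, 0]]
  ]
}}

```text
time_s: 17.35
tcp_pos: [0.5302, 0.1422, 0.1697]
ee_rot: [[0.146, -0.989, 0.01], [-0.989, -0.146, 0.004], [-0.002, -0.011, -1.0]]
wrist_force: [-0.0, 0.9, -0.5]
gripper_width: 0.004
gripper_force: 0.0
```

```bash
python3 -c "
from h import *
go(-32,38.5,76)"
```

```text
t 17.35 fix [-24.2  36.7] z 169.7 yaw_x rel fix -90.12 F [0.1 0.9] -0.5 w 0.004 q6 -23.7
shift [-1.6  8.8 93.7] turn z -0.002 tilt [ 0.01   0.004 -1.   ]
```

Request:
{"name": "servo_tool", "arguments": {
  "commands": [
    [[1, 0, 3, 0, 0, 0, 0], [1, 0, 3, 10, 0, 0, 0], [1, 0, 3, 25, 0, 0, 0], [1, 0, 3, 40, 0, 0, 0], [1, 0, 3, 50, 0, 0, 0]]
  ]
}}

```text
time_s: 17.85
tcp_pos: [0.5211, 0.1451, 0.1164]
ee_rot: [[0.153, -0.988, 0.001], [-0.988, -0.153, 0.0], [-0.0, -0.001, -1.0]]
wrist_force: [-0.4, 0.0, 1.4]
gripper_width: 0.009
gripper_force: 0.0
```

```bash
python3 -c "
from h import *
go(-32,38.5,76)"
```

```text
t 17.85 fix [-32.7  40.9] z 116.4 yaw_x rel fix -89.71 F [-0.4  0.1] 1.4 w 0.009 q6 -24.0
shift [ 2.4 -0.7 40.4] turn z 0.005 tilt [ 0.001  0.    -1.   ]
```

Request:
{"name": "servo_tool", "arguments": {
  "commands": [
    [[1, 1, 0, 12, 0, 0, 0], [1, 1, 0, 28, 0, 0, 0], [1, 1, 0, 40, 0, 0, 0], [1, -2, -5, 40, 0, 0, 0], [1, -5, -11, 40, 0, 0, 0]]
  ]
}}

```text
time_s: 18.35
tcp_pos: [0.5321, 0.1516, 0.0768]
ee_rot: [[0.152, -0.988, 0.001], [-0.988, -0.152, -0.0], [0.0, -0.001, -1.0]]
wrist_force: [0.5, 0.4, 1.0]
gripper_width: 0.005
gripper_force: 0.0
```

Request:
{"name": "servo_tool", "arguments": {
  "commands": [
    [[1, 0, -2, 0, 0, 0, 0], [1, -1, -4, 0, 0, 0, 0], [1, -1, -5, 0, 0, 0, 0], [1, -1, -6, 0, 0, 0, 0], [1, -1, -6, 0, 0, 0, 0]]
  ]
}}

```text
time_s: 18.85
tcp_pos: [0.5373, 0.153, 0.0767]
ee_rot: [[0.151, -0.988, 0.0], [-0.988, -0.151, 0.0], [-0.0, -0.0, -1.0]]
wrist_force: [0.1, 0.1, 0.3]
gripper_width: 0.01
gripper_force: 0.0
```

```bash
python3 -c "
from h import *
phi(); orange(.086)"
```

```text
t 18.85 fix [-15.6  46.3] z 76.7 yaw_x rel fix -89.8 F [0.1 0.1] 0.3 w 0.01 q6 -23.8
phi -0.324 rad 48.9 Ft(+cw) 0.1 Fr 0.1
orange n 37 [-51.8 -24.9] knob -2.02
```

Not in contact yet. I'll advance in small steps.

Request:
{"name": "servo_tool", "arguments": {
  "commands": [
    [[1, 0, -1, 0, 0, 0, 0], [1, 0, -2, 0, 0, 0, 0], [1, 0, -3, 0, 0, 0, 0], [1, 0, -3, 0, 0, 0, 0], [1, 0, -3, 0, 0, 0, 0]]
  ]
}}

```text
time_s: 19.4
tcp_pos: [0.5395, 0.1533, 0.0764]
ee_rot: [[0.151, -0.988, -0.001], [-0.988, -0.151, -0.001], [0.0, 0.001, -1.0]]
wrist_force: [-3.2, -0.7, 1.3]
gripper_width: 0.005
gripper_force: 1.2
```

```bash
python3 -c "
from h import *
phi(); orange(.086)"
```

```text
t 19.4 fix [-13.3  46.3] z 76.4 yaw_x rel fix -89.8 F [-3.3 -0.2] 1.3 w 0.005 q6 -23.7
phi -0.279 rad 48.1 Ft(+cw) -3.2 Fr 0.7
orange n 38 [-51.9 -24.6] knob -2.014
```

Request:
{"name": "servo_tool", "arguments": {
  "commands": [
    [[1, 0, -1, 0, 0, 0, 0], [1, 0, -1, 0, 0, 0, 0], [1, 0, -2, 0, 0, 0, 0], [1, 0, -2, 0, 0, 0, 0], [1, 0, -2, 0, 0, 0, 0]]
  ]
}}

```text
time_s: 19.95
tcp_pos: [0.5411, 0.1535, 0.0763]
ee_rot: [[0.151, -0.989, -0.002], [-0.989, -0.151, -0.001], [0.0, 0.002, -1.0]]
wrist_force: [-5.7, 0.2, 1.7]
gripper_width: 0.007
gripper_force: 2.6
```

```bash
python3 -c "
from h import *
phi(); orange(.086)"
```

```text
t 19.95 fix [-11.7  46.3] z 76.3 yaw_x rel fix -89.82 F [-5.6  1. ] 1.7 w 0.007 q6 -23.6
phi -0.247 rad 47.7 Ft(+cw) -5.1 Fr 2.4
orange n 35 [-52.3 -22.8] knob -1.982
```

Request:
{"name": "servo_tool", "arguments": {
  "commands": [
    [[1, 0, 1, 0, 0, 0, 0], [1, 0, 2, 0, 0, 0, 0], [1, 0, 3, 0, 0, 0, 0], [1, 0, 4, 0, 0, 0, 0], [1, 0, 5, 0, 0, 0, 0]]
  ]
}}

```text
time_s: 20.5
tcp_pos: [0.5379, 0.1534, 0.0769]
ee_rot: [[0.152, -0.988, 0.002], [-0.988, -0.152, 0.001], [-0.0, -0.002, -1.0]]
wrist_force: [0.2, -0.8, -0.1]
gripper_width: 0.009
gripper_force: 0.0
```

Request:
{"name": "servo_tool", "arguments": {
  "commands": [
    [[1, 0, 2, 0, 0, 0, 0], [1, 2, 8, 0, 0, 0, 0], [1, 4, 16, 0, 0, 0, 0], [1, 5, 16, -15, 0, 0, 0], [1, 5, 16, -55, 0, 0, 0]]
  ]
}}

```text
time_s: 21.0
tcp_pos: [0.5188, 0.144, 0.1287]
ee_rot: [[0.151, -0.989, -0.009], [-0.989, -0.151, -0.004], [0.003, 0.009, -1.0]]
wrist_force: [0.6, 0.5, 0.1]
gripper_width: 0.007
gripper_force: 0.0
```

Request:
{"name": "servo_tool", "arguments": {
  "commands": [
    [[1, 0, 0, -30, 0, 0, 0], [1, -30, 20, -60, 0, 0, 0], [1, -65, 45, -60, 0, 0, 0], [1, -90, 60, -60, 0, 0, 0], [1, -90, 60, -60, 0, 0, 0]]
  ]
}}

```text
time_s: 21.5
tcp_pos: [0.4469, 0.227, 0.1921]
ee_rot: [[0.155, -0.988, 0.0], [-0.988, -0.155, 0.001], [-0.001, -0.001, -1.0]]
wrist_force: [0.1, 0.5, -0.1]
gripper_width: 0.007
gripper_force: 0.0
```

```bash
python3 -c "
from h import *
st(); orange(.086); print(foot(r.capture('side')['pixels'][:,:,::-1].copy()))"
```

```text
t 21.5 fix [-94.  132.8] z 192.1 yaw_x rel fix -89.57 F [0.2 0.4] -0.1 w 0.007 q6 -36.5
orange n 37 [-51.8 -24.9] knob -2.02
(152, array([276, 291]), np.int64(209), np.int64(222), [221, 221, 221, 220, 220, 219, 219, 218])
```

```bash
python3 -c "
from station import r
print(r.finish_job())"
```

```text
the job is handed in; nothing more can be done
None
```

The job is handed in: the tray is home against the end stop, the knob clicked backwards before any forward turning, and it was then turned to its stop so the strap, about 12 mm down, holds the tray. The knob settled at about 4.26 rad by camera both times it was released, against the stated stop of 4.4, so I took that as its elastic stop.

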